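# Seat the deep-well plate and poise the pin replicator over it

### The job

The deep-well plate is caught up on the sprung roller of its nest: press its raised edge down until it snaps in and sits level. Then take the pin replicator by its handle out of the clear lid it soaks in, carry it clear over the tip box and the bottles, and finish while holding it, level and still, with every pin over its own well and the pin tips about 6 mm above the plate, so that I can check it before stamping. The pins must never touch the plate, and the other things stay where they are.

Things in the scene. Friction and masses are not known exactly. Their poses are not given: they have to be found in the camera images.
- nest: Aluminium plate nest fixed to the worktop, left or right of the bottles: base 136 x 160 x 10 mm (x by y by z), four L-shaped corner locators 6 mm thick rising 8 mm above the base, and a bracket 28 mm tall at the middle of its -x side, with a sprung roller. Origin: underside, at the middle of the plate's seat; x along the plate's short side, y along its long side, z up.
- roller_mid (a point): Middle of the nest's white roller (12 mm thick, 40 mm long along nest y, 21 mm above the worktop) at rest. It is sprung inward over the plate's edge and gives way outward (nest -x) by up to 7 mm; about 8 N down on the plate's top near its raised edge makes the edge slip past it, and then the roller holds the plate down
- plate: Loose clear 96-well deep-well plate, 86 x 128 mm (x by y), 42 mm tall, 95 g. Wells: 8 along x, 12 along y, 9 mm pitch, mouths about 8 mm wide. Skirt 8 mm tall, block of wells above it 78 x 118 mm. Origin: underside centre. At the start its -x long edge is caught on top of the roller, 16 mm too high (tilt 0.185 rad), its +x edge down. Seated, it is level with its top 52 mm above the worktop.
- plate_top (a point): Point on the plate: centre of the top face, 42 mm above the plate's origin. Same axes as the plate.
- well_a (a point): Mouth of the corner well at -31.5 mm, -49.5 mm (plate x, y), in the top face.
- well_b (a point): Mouth of the opposite corner well at +31.5 mm, +49.5 mm (plate x, y), in the top face.
- replicator: Loose metal pin replicator, about 0.4 kg, 106 mm tall: 96 steel pins 2 mm thick, 46 mm long (8 along x, 12 along y, 9 mm pitch) under a double aluminium plate 74 x 110 mm whose top is 60 mm above the pin tips, and a black bar handle on two posts. Origin: centre of the pin array, at the tips; z up. Stands on its pins in the clear lid. A half turn about z makes no difference.
- pins (a point): Centre of the pin array at the pin tips (the replicator's origin).
- pin_a (a point): Tip of the corner pin at -31.5 mm, -49.5 mm (replicator x, y).
- pin_b (a point): Tip of the opposite corner pin at +31.5 mm, +49.5 mm (replicator x, y).
- grip (a point): Middle of the black bar handle, 95 mm above the pin tips: the bar is 20 mm thick (x), 96 mm long (y), 22 mm tall (84 to 106 mm above the tips), with 24 mm of free space under it; grip it across its thickness.
- soak_tray: Clear tip-box lid fixed upside down on the worktop, 92 x 127 mm, 42 mm tall, open above, floor 2 mm thick; the replicator's pins stand in it with about 8 mm to spare all round. Origin: underside centre.
- tip_box: Lidded pipette tip box, 95 x 126 x 108 mm tall, standing between nest and soak tray. Leave it. Origin: underside centre (so for all the things below).
- cap_bottle: Reagent bottle with screw cap, 56 mm wide, 103 mm tall, between nest and soak tray. Leave it.
- low_bottle: Reagent bottle with screw cap, 48 mm wide, 89 mm tall, nearest the robot between nest and soak tray. Leave it.
- small_bottle: Slim small bottle, 34 mm wide, 68 mm tall, at the back. Leave it.
- tape: Roll of label tape, 62 mm across, 18 mm tall, at the back right. Leave it.
- timer: Bench timer, 60 x 68 x 18 mm, at the back left. Leave it.
- cold_block: Metal chill block, 72 x 110 x 26 mm, at the back. Leave it.
Mind the look-alikes: they are no part of the job. Leave any turquoise look-alike of the replicator alone.

How it is judged (in metres and radians):
On the way, in this order (a step that is already met when the one before it is completed fails the run):
1. the plate is pressed down level into its nest, past the roller (z of plate in the frame of nest below 0.012 m and angle between plate's own z axis and vertical below 0.02 rad and horizontal distance between plate and nest below 0.004 m), for 0.2 s.
2. the replicator is lifted out of the lid, its pins higher than the tip box and bottles (height (world z) of pins above 0.109 m), for 0.1 s.
At the end, for the whole second after the job is handed in: Plate level in its nest (within 2 mm, 0.02 rad). Replicator held by the gripper alone, still, level (0.05 rad), corner pins within 4 mm sideways of their corner wells (either way round), tips 2 to 12 mm above the plate, touching neither plate nor nest. No bystander moved 20 mm (all of step 1 and ((horizontal distance between pin_a and well_a below 0.004 m and horizontal distance between pin_b and well_b below 0.004 m) or (horizontal distance between pin_a and well_b below 0.004 m and horizontal distance between pin_b and well_a below 0.004 m)) and z of pins in the frame of plate between 0.044 and 0.054 m and angle between replicator's own z axis and vertical below 0.05 rad and linear speed of replicator below 0.01 m/s and contact force between the fingers and replicator above 1 N and contact force between replicator and plate below 0.05 N and contact force between replicator and nest below 0.05 N and distance of each of tip_box, cap_bottle, low_bottle, small_bottle, tape, timer, cold_block from where it was at the start of the episode below 0.02 m); the arm keeps its last pose, push and grip.
It fails at once if the replicator touches the plate (contact force between replicator and plate above 0.5 N).
It fails at once if a bystander (tip box, bottle, tape, timer or chill block) is disturbed: moved 20 mm (distance of any of tip_box, cap_bottle, low_bottle, small_bottle, tape, timer, cold_block from where it was at the start of the episode above 0.02 m).
It also fails if it takes over 59 s, if anything falls off the work surface, if the arm or the gripper's body presses on something with over 40 N, if the wrist force passes 120 N, or if a joint passes its speed limit or range.

### The arm

A 6-joint arm with a two-finger parallel gripper is mounted at the origin on a cart in front of the work surface, level with it; the furniture and walls round the work are solid. World frame = base frame: x ahead of the robot, y to its left, z up, the work surface at z = 0. Lengths are in mm, angles in rad, forces in N, time in s.
With the tool pointing down it reaches from about 225 to 875 mm from the base axis. Payload 3.4 kg.
Tool frame: the origin (TCP) lies midway between the tips of the shut fingers; the grasp point (between the pads) lies behind it (grasp_offset is the z of the grasp point in the tool frame, in mm); z points along the fingers, y is the line along which they close (so a half turn about z gives the same grasp; the last joint's range is limited). The gripper opens to 85 mm and grips with 20 to 120 N. Pads are 22 mm wide; open, the fingers measure 114 mm over their backs; the gripper's body (76 mm by 85 mm) begins 54 mm behind the grasp point. The pads swing forward as they close: fully open they stand 13 mm farther back than shut.
Start: joints at [-1.422, 0.276, 1.505, -0, 1.361, -0.121], TCP at [153.257, -554.234, 231.328] pointing down, gripper open.
Joint ranges: [-2.89, 2.89], [-0.75, 2.08], [0.22, 2.7], [-1.18, 4.32], [0.11, 2.71], [-2.7, 2.7]. Speed limits (rad/s): [2.57, 2.57, 3.14, 3.14, 3.14, 3.14].

### API

Orientations are given as [roll, pitch, yaw] about the fixed x, y, z axes, in that order (R = Rz(yaw) Ry(pitch) Rx(roll)).
In Python, from plant import sense, snapshot, calibration, finish_job, search_frame, trace, grasp_offset gives the robot as it stands.
- The arm moves only by the shell command python3 -m inch 'ROWS' [FORCE]. ROWS is a JSON object of lists of equal length, an entry for each row: "angular": the turn, a rotation vector about the tool's x, y, z in degrees, a list of three; "linear": the shift along the tool's x, y, z in mm, a list of three; "fingers": the closure in counts, from 0 (fully open) to 255 (shut). A call has 1 to 8 rows; each row is the pose to reach, as a shift and turn from the pose commanded when the call began, along the tool's axes at that moment; what a row does not reach only later rows make up. A row lasts 1/12 s, in which the tool goes at most 41.7 mm and 7.16 degrees, less where a joint would pass 70% of its speed; a pose out of reach is approached as far as the arm can. A call with a gripper value outside its range is refused whole. The fingers move at their own pace and stop on an object; FORCE is the grip in N (left out, the last holds). Time passes only in rows, so rows that repeat a pose let the fingers close. It gives the time, the measured TCP pose, the force, the opening and the grip force at its end, in the units of the state.
- sense(): the state, without advancing time (a new reading comes with each control period).
- snapshot(name): name is "scene" or "top" or "wrist"; returns the picture (420x560x3 uint8, blue, green, red); there is no depth.
- calibration(name): a dict with "camera_matrix" (3x3 intrinsics, pixels), "R" (3x3) and "t" (3): a world point X has camera coordinates R X + t. Camera axes: x right, y down, z forward; pixel columns grow to the right and rows downward; lengths in mm; the calibration is good to about 2 mm. The wrist camera is an equidistant fisheye: a pixel r from the principal point sees the ray r / f radians off the axis. A picture is of the moment at which its call begins: read the wrist's pose just before it. calibration takes no time and is no camera call; for the wrist camera it gives the pose at the moment of the call.
- finish_job(): hands the job in; it is judged then, once.
Trained networks look in the newest picture that a camera, given by its name, has taken for a name from the list of things; names that differ only in an ending like _2 or _b are one class to them, and where a whole thing is asked for, a point or a joint stands for the part that bears it (a point fixed in the world has none). Each returns a list of dicts, best first, with "conf" (0 to 1); they miss things now and then, are a little off and sometimes report something else, mostly with a low value. They report only what shows in the picture. A call takes as long as a camera call. They do not tell look-alikes from the thing itself.
- search_frame(target, camera): "point" ([x, y, z] in mm, in the coordinates of the camera as it stood for that picture, good to about 4 mm: the middle of the surface that is visible of it).
- trace(target, camera): "mask" (420x560 bool, what is visible of it).
The state is a dict: "time": time; "joints": joint angles; "qvel": joint speeds; "effort": joint torques, N m; "ee_pos": TCP position; "tcp_rot": TCP orientation; "ft_force": force on the tool from outside, world axes, zero at the start; "ft_torque": the same for the moment, N m; "gripper_width": finger opening in mm; "grasp_force": force on a finger pad.
Only numpy, scipy, OpenCV 4.12 (cv2) and the standard library are available. Lean on these libraries where they do the work, as an engineer would, in place of code of your own. Each camera call takes 0.05 s, during which the arm holds its last target. There are 200 camera calls.

## Working session

There is one attempt and no reset: what is moved stays moved. The work goes in short steps, Python scripts to look and compute and a shell command to move; the robot and the scene stay as the last step left them, time stands still between calls to the robot, and variables do not carry over. Pictures are saved under pics/ and viewed, at most 12 in all, crops included, and the job is handed in when it is done.

```bash
ls; mkdir -p pics
cat > h.py <<'E'
from plant import *
import numpy as np, cv2
def towld(p,c):
    R=np.array(c["R"]);t=np.array(c["t"]).ravel();return R.T@(np.array(p)-t)
def ray(cam,u,v,z,c=None):
    c=c or calibration(cam);K=np.array(c["camera_matrix"]);R=np.array(c["R"]);t=np.array(c["t"]).ravel()
    x=(u-K[0,2])/K[0,0];y=(v-K[1,2])/K[1,1]
    if cam=="wrist":
        th=np.hypot(x,y);s=np.sin(th)/th if th>1e-9 else 1;d=np.array([x*s,y*s,np.cos(th)])
    else:d=np.array([x,y,1.])
    o=-R.T@t;d=R.T@d
    return o+d*(z-o[2])/d[2]
def proj(cam,P,c=None):
    c=c or calibration(cam);K=np.array(c["camera_matrix"]);p=np.array(c["R"])@np.array(P)+np.array(c["t"]).ravel()
    x,y=p[:2]/p[2]
    if cam=="wrist":
        r=np.hypot(x,y);th=np.arctan2(np.hypot(*p[:2]),p[2]);x,y=x/r*th,y/r*th
    return K[0,0]*x+K[0,2],K[1,1]*y+K[1,2]
E
python3 - <<'E'
from h import *
s=sense();print(s['time'],s['ee_pos'],s['tcp_rot'],s['gripper_width'],grasp_offset)
for c in("top","scene"):
    cv2.imwrite(f"pics/{c}0.png",snapshot(c))
    k=calibration(c)
    for n in("nest","plate","replicator","soak_tray","tip_box","cap_bottle","low_bottle"):
        print(c,n,[(towld(r["point"],k).round(),round(r["conf"],2)) for r in search_frame(n,c)][:3])
E
```

```text
pics
0.0 [ 153.18479565 -553.66375606  230.43463751] [-3.13974798e+00 -2.51692793e-04  2.69765708e-01] 85.33719102807684 -18.700000000000003
top nest [(array([ 480., -166.,   10.]), 0.38)]
top plate [(array([630., 141.,  38.]), 0.32)]
top replicator [(array([392., 670.,  57.]), 0.88), (array([405., 179.,  59.]), 0.67)]
top soak_tray [(array([390., 166.,  15.]), 0.59)]
top tip_box [(array([541., -29.,  78.]), 0.6)]
top cap_bottle []
top low_bottle [(array([364., -15.,  23.]), 0.45)]
scene nest [(array([ 449., -276.,    6.]), 0.7)]
scene plate [(array([ 477., -265.,   54.]), 0.81)]
scene replicator [(array([422., 161.,  60.]), 0.83), (array([403., 663.,  57.]), 0.75), (array([558., -61.,  75.]), 0.72)]
scene soak_tray [(array([437., 122.,  18.]), 0.55)]
scene tip_box [(array([560., -62.,  75.]), 0.7)]
scene cap_bottle [(array([445., -50.,  40.]), 0.66), (array([ 478., -262.,   54.]), 0.44)]
scene low_bottle [(array([374., -25.,  29.]), 0.66), (array([ 479., -262.,   52.]), 0.42)]
```

View pics/top0.png

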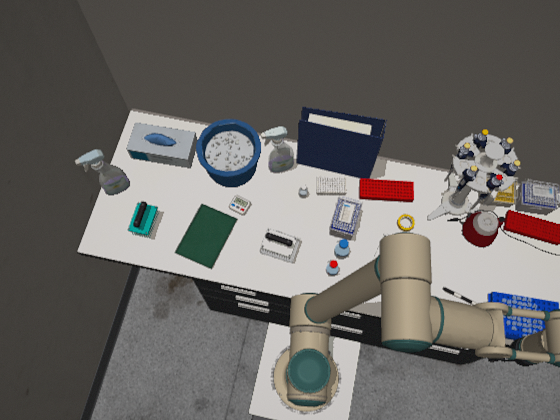

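View pics/scene0.png

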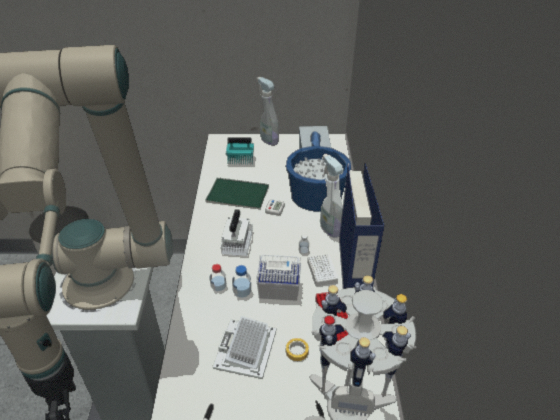

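The top picture shows the replicator at (280,242), the turquoise decoy at (143,218), the tip box at (345,215) and the bottles at (343,248) and (333,267). The arm hides the nest there, but the scene picture has it at (247,345) with the plate on it. I'm moving over the nest for a closer look.

```bash
python3 -m inch '{"angular":[[0,0,0],[0,0,0],[0,0,0],[0,0,0],[0,0,0],[0,0,0],[0,0,0],[0,0,0]],"linear":[[270,-210,-80],[270,-210,-80],[270,-210,-80],[270,-210,-80],[270,-210,-80],[270,-210,-80],[270,-210,-80],[270,-210,-80]],"fingers":[0,0,0,0,0,0,0,0]}'
python3 - <<'E'
from h import *
k=calibration("wrist");R=np.array(k["R"]);print(R.round(2),-R.T@np.array(k["t"]).ravel(),k["camera_matrix"])
im=snapshot("wrist");cv2.imwrite("pics/w1.png",im)
for n in("nest","plate"):
    print(n,[(towld(r["point"],k).round(),round(r["conf"],2)) for r in search_frame(n,"wrist")][:3])
E
```

```text
time: 1.47
ee_pos: [347.8, -292.1, 308.0]
tcp_rot: [3.141, -0.0, 0.269]
ft_force: [1.5, -0.1, 0.1]
gripper_width: 85.6
grasp_force: 0.0
[[ 0.27 -0.96  0.  ]
 [-0.91 -0.25  0.33]
 [-0.31 -0.09 -0.94]] [ 429.4752162  -269.51359681  451.23090654] [[325.1922621    0.         281.58333362]
 [  0.         325.1922621  211.72453407]
 [  0.           0.           1.        ]]
nest [(array([ 433., -248.,    9.]), 0.58)]
plate [(array([ 470., -243.,   55.]), 0.74), (array([502., -50.,  75.]), 0.57)]
```

View pics/w1.png

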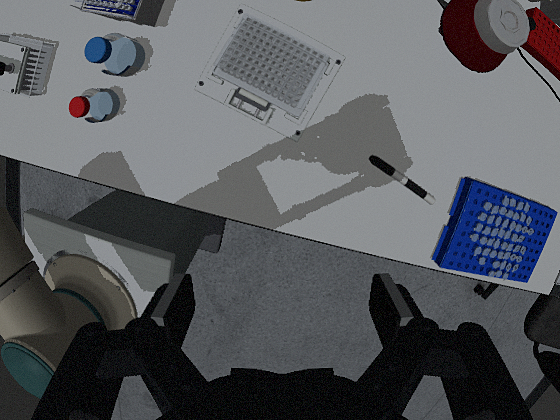

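Run:
```python
import cv2
im=cv2.imread("pics/w1.png")[0:150,185:360]
im=cv2.convertScaleAbs(im,alpha=1.5,beta=-60)
im=cv2.resize(im,None,fx=4,fy=4,interpolation=cv2.INTER_CUBIC)
cv2.imwrite("pics/w1c.png",im)
```

```text
(no output)
```

View pics/w1c.png

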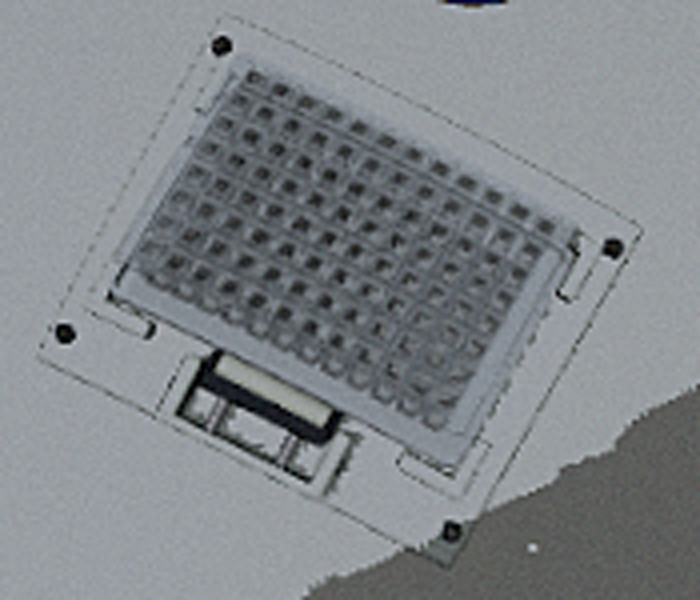

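The crop shows the nest's base corners at about (222,15), (642,230), (452,566) and (38,357). The roller's middle is at (272,392), and the plate's raised edge is on the robot's side.

Run:
```python
from h import *
k=calibration("wrist")
f=lambda p,z:ray("wrist",185+p[0]/4,p[1]/4,z,k)[:2]
C=[(222,15),(642,230),(452,566),(38,357)]
w=np.array([f(c,10) for c in C]);print(w.round(1))
print("sizes",[np.linalg.norm(w[i]-w[(i+1)%4]).round(1) for i in range(4)],"ctr",w.mean(0))
yv=(w[0]-w[1])+(w[3]-w[2]);xv=(w[0]-w[3])+(w[1]-w[2])
print("yaw",np.arctan2(-yv[0],yv[1]),np.arctan2(xv[1],xv[0]))
print("screws ctr",np.mean([f(c,10) for c in[(222,45),(613,248),(452,532),(66,333)]],0))
print("roller",f((275,390),27))
```

```text
[[ 551.7 -178.9]
 [ 517.1 -334.7]
 [ 386.9 -305.8]
 [ 420.9 -150.2]]
sizes [np.float64(159.6), np.float64(133.4), np.float64(159.3), np.float64(134.0)] ctr [ 469.16343786 -242.41123981]
yaw -0.2167798705114907 -0.21708943920823018
screws ctr [ 469.48920318 -242.3578458 ]
roller [ 428.7887815  -233.63404989]
```

Nest: base centre (469,-242), yaw -0.217, roller at -41 mm in x from there. I'll close the fingers and go above the raised edge.

```bash
python3 -m inch '{"angular":[[0,0,7],[0,0,14],[0,0,21],[0,0,28],[0,0,28],[0,0,28],[0,0,28],[0,0,28]],"linear":[[110,-26,100],[110,-26,150],[110,-26,225],[110,-26,225],[110,-26,225],[110,-26,225],[110,-26,225],[110,-26,225]],"fingers":[255,255,255,255,255,255,255,255]}'
```

```text
time: 2.28
ee_pos: [444.1, -239.1, 79.4]
tcp_rot: [-3.139, 0.007, -0.219]
ft_force: [1.0, 0.2, 1.0]
gripper_width: -0.0
grasp_force: 0.0
```

```bash
python3 -m inch '{"angular":[[0,0,0],[0,0,0],[0,0,0],[0,0,0],[0,0,0],[0,0,0],[0,0,0],[0,0,0]],"linear":[[2,0,10],[2,0,13],[2,0,16],[2,0,19],[2,0,22],[2,0,24],[2,0,26],[2,0,27]],"fingers":[255,255,255,255,255,255,255,255]}'
```

```text
time: 2.95
ee_pos: [448.4, -240.2, 55.5]
tcp_rot: [3.141, -0.001, -0.219]
ft_force: [-0.5, -0.5, -0.3]
gripper_width: -0.0
grasp_force: 0.2
```

```bash
python3 -m inch '{"angular":[[0,0,0],[0,0,0],[0,0,0],[0,0,0]],"linear":[[0,0,2],[0,0,3],[0,0,3.5],[0,0,3.5]],"fingers":[255,255,255,255]}'
```

```text
time: 3.28
ee_pos: [448.2, -239.9, 51.5]
tcp_rot: [-3.142, -0.0, -0.219]
ft_force: [-0.1, -0.2, -0.1]
gripper_width: 0.2
grasp_force: 0.0
```

```bash
python3 -m inch '{"angular":[[0,0,0],[0,0,0],[0,0,0]],"linear":[[0,0,1],[0,0,2],[0,0,2]],"fingers":[255,255,255]}';  python3 - <<'E'
from h import *
im=snapshot("wrist");cv2.imwrite("pics/w2.png",im)
E
```

```text
time: 3.53
ee_pos: [448.4, -240.1, 50.5]
tcp_rot: [3.141, -0.001, -0.219]
ft_force: [-0.1, 0.9, 7.0]
gripper_width: -0.0
grasp_force: 3.3
```

View pics/w2.png

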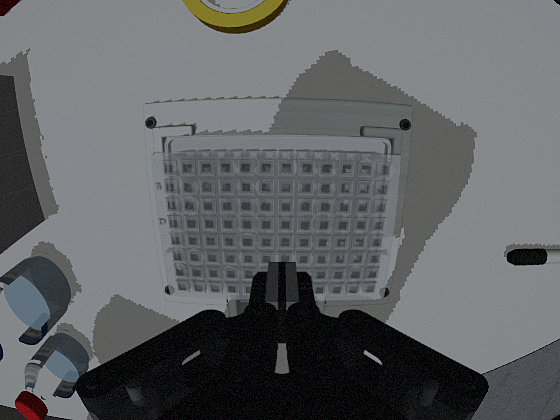

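The plate is now level: its top meets the finger at 50.5 mm and the well grid is square in the picture. I'll add a short extra press, then lift and measure it.

```bash
python3 -m inch '{"angular":[[0,0,0],[0,0,0],[0,0,0],[0,0,0],[0,0,0],[0,0,0],[0,0,0],[0,0,0]],"linear":[[0,0,2],[0,0,2],[0,0,-10],[-30,0,-40],[-60,0,-80],[-60,0,-80],[-60,0,-80],[-60,0,-80]],"fingers":[255,255,255,255,255,255,255,255]}';  python3 - <<'E'
from h import *
k=calibration("wrist")
im=snapshot("wrist");cv2.imwrite("pics/w3.png",im)
np.save("k3.npy",k,allow_pickle=True)
K=np.array(k["camera_matrix"]);R=np.array(k["R"]);t=np.array(k["t"]).ravel()
# rectified view of z=52 plane in base-centre nest frame, 4 px/mm, x right=-nest y, up=nest x
a=-.217;X=np.array([np.cos(a),np.sin(a)]);Y=np.array([-X[1],X[0]]);c=np.array([469.2,-242.4])
v,u=np.mgrid[0:600,0:720];nx=(300-v)/4+5;ny=(360-u)/4
P=np.stack([c[0]+nx*X[0]+ny*Y[0],c[1]+nx*X[1]+ny*Y[1],np.full(nx.shape,52.)],-1)
p=P@R.T+t;r=np.hypot(p[...,0],p[...,1]);th=np.arctan2(r,p[...,2])
mx=K[0,0]*p[...,0]/r*th+K[0,2];my=K[1,1]*p[...,1]/r*th+K[1,2]
o=cv2.remap(im,mx.astype('f4'),my.astype('f4'),cv2.INTER_CUBIC)
o=cv2.convertScaleAbs(o,alpha=1.6,beta=-60)
cv2.imwrite("pics/rect.png",o)
E
```

```text
time: 4.25
ee_pos: [390.1, -227.3, 130.0]
tcp_rot: [3.141, -0.002, -0.219]
ft_force: [0.5, 0.6, -1.1]
gripper_width: 0.3
grasp_force: 0.0
```

View pics/rect.png

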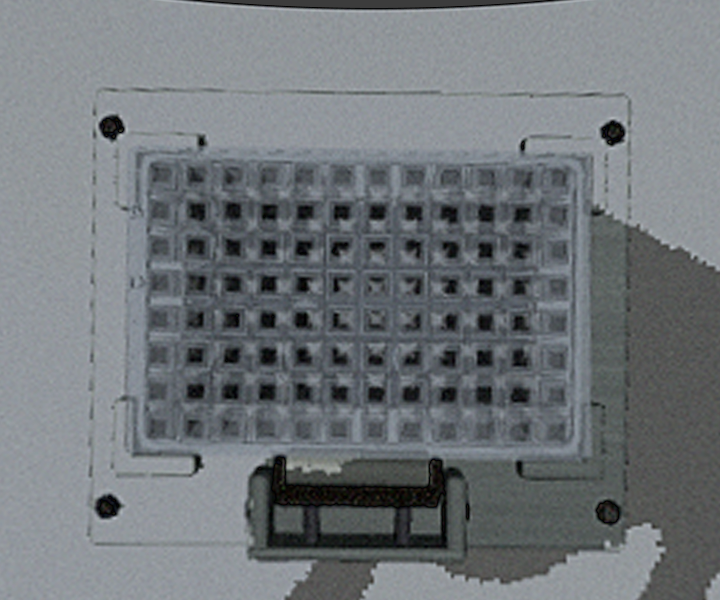

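The rectified picture shows the plate level in the nest. The corner wells are at about (162,177), (557,177), (160,427) and (557,427), and the roller is at (358,465). So the plate centre is at +4.5 mm in nest x from the base centre. I'm moving to the replicator now.

```bash
python3 -m inch '{"angular":[[0,0,-7],[0,0,-14],[0,0,-21],[0,0,-28],[0,0,-35],[0,0,-42],[0,0,-49],[0,0,-56]],"linear":[[0,0,-120],[0,0,-120],[0,0,-120],[-54,-313,-200],[-54,-313,-200],[-54,-313,-200],[-54,-313,-200],[-54,-313,-200]],"fingers":[0,0,0,0,0,0,0,0]}'
```

```text
time: 4.97
ee_pos: [399.8, -23.3, 299.6]
tcp_rot: [-3.14, 0.001, 0.764]
ft_force: [0.4, 0.5, -0.1]
gripper_width: 85.7
grasp_force: 0.0
```

Run:
```python
from h import *
from scipy.optimize import minimize
o=cv2.GaussianBlur(cv2.cvtColor(cv2.imread("pics/rect.png"),cv2.COLOR_BGR2GRAY),(0,0),2).astype('f4')
I,J=np.meshgrid(np.arange(8)-3.5,np.arange(12)-5.5)
def pts(q,dx=0,dy=0):
    c,s=np.cos(q[2]),np.sin(q[2]);x=(I+dx)*9*q[3];y=(J+dy)*9*q[3]
    nx=q[0]+c*x-s*y;ny=q[1]+s*x+c*y
    return cv2.remap(o,(360-4*ny).astype('f4'),(300-4*(nx-5)).astype('f4'),1)
def cost(q):
    a=sum(pts(q,d,e).mean() for d in(-.2,0,.2) for e in(-.2,0,.2))/9
    w=(pts(q,.5,0).mean()+pts(q,-.5,0).mean()+pts(q,0,.5).mean()+pts(q,0,-.5).mean())/4
    return a-w
r=min((minimize(cost,[x,y,a,1.],method="Nelder-Mead",options=dict(initial_simplex=np.array([[x,y,a,1],[x+1,y,a,1],[x,y+1,a,1],[x,y,a+.02,1],[x,y,a,1.02]]))) for x in(3.5,5.5) for y in(-1,1) for a in(-.01,.01)),key=lambda r:r.fun)
q=r.x;a=-.217;X=np.array([np.cos(a),np.sin(a)]);Y=np.array([-X[1],X[0]])
print(q,r.fun,"plate",np.array([469.2,-242.4])+q[0]*X+q[1]*Y,"yaw",a+q[2])
```

```text
[ 4.35932343  0.50774982 -0.01303433  0.99917401] -33.0701904296875 plate [ 473.56640649 -242.84272455] yaw -0.23003433036592713
```

```bash
python3 -m inch '{"angular":[[0,0,-7],[0,0,-14],[0,0,-21],[0,0,-28],[0,0,-35],[0,0,-40],[0,0,-40],[0,0,-40]],"linear":[[75,-78,-20],[75,-78,-20],[75,-78,-20],[75,-78,-20],[75,-78,-20],[75,-78,-20],[75,-78,-20],[75,-78,-20]],"fingers":[0,0,0,0,0,0,0,0]}'
python3 - <<'E'
from h import *
k=calibration("wrist")
im=snapshot("wrist");cv2.imwrite("pics/w4.png",im);np.save("k4.npy",k,allow_pickle=True)
print([(towld(r["point"],k).round(),round(r["conf"],2)) for r in search_frame("replicator","wrist")][:3])
E
```

```text
time: 5.63
ee_pos: [400.6, 83.5, 319.2]
tcp_rot: [-3.139, 0.0, 1.455]
ft_force: [0.2, -0.8, -1.2]
gripper_width: 85.3
grasp_force: 0.0
[(array([415., 184.,  62.]), 0.97)]
```

View pics/w4.png

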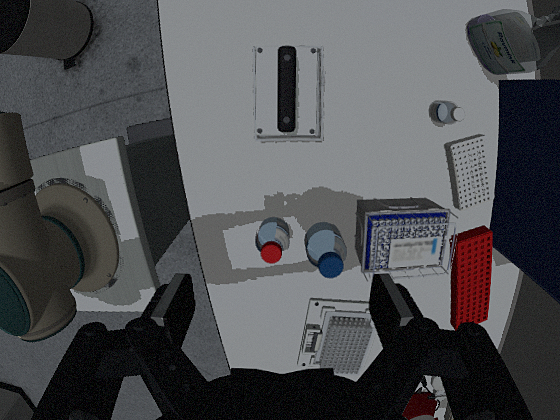

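The wrist picture shows the black handle at (287,88), upright in the image, with the plate screws at (258,49), (317,49), (259,131) and (319,132).

Run:
```python
from h import *
k=np.load("k4.npy",allow_pickle=True).item();im=cv2.imread("pics/w4.png")
g=cv2.cvtColor(im,cv2.COLOR_BGR2GRAY);m=np.zeros_like(g);m[38:140,268:306]=(g[38:140,268:306]<75)
n,l,st,ce=cv2.connectedComponentsWithStats(m);i=1+st[1:,4].argmax();print(st[i],ce[i])
pts=np.argwhere(l==i)[:,::-1]
w=np.array([ray("wrist",u,v,108,k)[:2] for u,v in pts]).astype('f4')
print("bar",cv2.minAreaRect(w))
s=np.array([ray("wrist",u,v,62,k)[:2] for u,v in[(258,49),(317,49),(319,132),(259,131)]]);print(s.round(1),"c",s.mean(0))
d=(s[0]+s[1]-s[2]-s[3]);print("yaw",np.arctan2(-d[0],d[1]))
```

```text
[ 277   46   19   86 1540] [286.39220779  88.86103896]
bar ((416.61138916015625, 182.63365173339844), (93.3760986328125, 19.456716537475586), 83.577880859375)
[[389.7 237.4]
 [460.1 229.7]
 [451.6 126.8]
 [378.5 136.2]] c [419.97160129 182.5159547 ]
yaw -0.09569441918062406
```

```bash
python3 -m inch '{"angular":[[0,0,-0.6],[0,0,-0.6],[0,0,-0.6],[0,0,-0.6],[0,0,-0.6],[0,0,-0.6],[0,0,-0.6],[0,0,-0.6]],"linear":[[100,5,80],[100,5,80],[100,5,80],[100,5,120],[100,5,160],[100,5,200],[100,5,241],[100,5,241]],"fingers":[0,0,0,0,0,0,0,0]}'
```

```text
time: 6.4
ee_pos: [410.5, 180.1, 73.2]
tcp_rot: [-3.127, 0.006, 1.466]
ft_force: [-1.6, -0.5, -0.1]
gripper_width: 85.3
grasp_force: 0.0
```

```bash
python3 -m inch '{"angular":[[0,0,0],[0,0,0]],"linear":[[0,0,0],[0,0,0]],"fingers":[0,0]}' 80
```

```text
time: 6.57
ee_pos: [418.2, 182.1, 81.1]
tcp_rot: [3.139, -0.001, 1.466]
ft_force: [0.8, 0.0, 0.5]
gripper_width: 85.3
grasp_force: 0.0
```

```bash
python3 -m inch '{"angular":[[0,0,0],[0,0,0],[0,0,0],[0,0,0],[0,0,0],[0,0,0],[0,0,0],[0,0,0]],"linear":[[0,0,2],[0,0,2],[0,0,2],[0,0,2],[0,0,2],[0,0,2],[0,0,2],[0,0,2]],"fingers":[255,255,255,255,255,255,255,255]}' 80
```

```text
time: 7.23
ee_pos: [416.8, 182.0, 78.5]
tcp_rot: [3.14, -0.0, 1.467]
ft_force: [-1.3, -0.4, 6.8]
gripper_width: 18.6
grasp_force: 79.9
```

```bash
python3 -m inch '{"angular":[[0,0,0],[0,0,0],[0,0,0],[0,0,0],[0,0,0],[0,0,0],[0,0,0],[0,0,0]],"linear":[[0,0,-10],[0,0,-25],[0,0,-45],[0,0,-70],[0,0,-100],[0,0,-130],[0,0,-150],[0,0,-155]],"fingers":[255,255,255,255,255,255,255,255]}'; python3 -m inch '{"angular":[[0,0,0],[0,0,0],[0,0,0]],"linear":[[0,0,0],[0,0,0],[0,0,0]],"fingers":[255,255,255]}'
python3 - <<'E'
from h import *
cv2.imwrite("pics/w5.png",np.hstack([snapshot("wrist")[150:],snapshot("scene")[90:360,120:400]]))
E
```

```text
time: 7.9
ee_pos: [417.9, 182.3, 235.4]
tcp_rot: [3.136, -0.002, 1.467]
ft_force: [0.7, 0.9, -4.1]
gripper_width: 18.4
grasp_force: 78.8
time: 8.15
ee_pos: [414.8, 181.4, 230.3]
tcp_rot: [-3.137, 0.002, 1.467]
ft_force: [0.3, -0.5, -5.2]
gripper_width: 19.0
grasp_force: 78.8
```

View pics/w5.png

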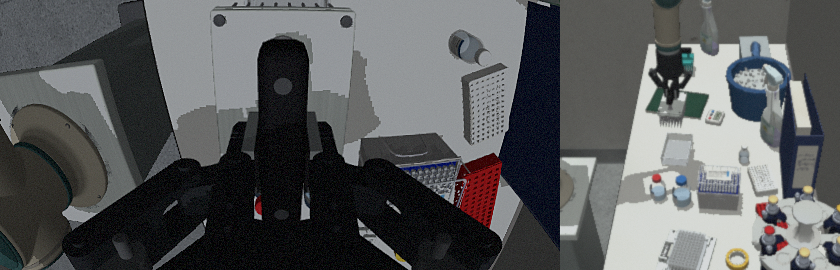

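The replicator hangs level in the gripper (handle at (283,110) in the left crop). Its far plate corners are at (212,9) and (353,9), and the tray, tip box and bottles haven't moved.

Run:
```python
from h import *
s=sense();k=calibration("wrist");p=np.array(s['ee_pos']);print(p,s['tcp_rot'])
yaw=s['tcp_rot'][2];X=np.array([np.cos(yaw),np.sin(yaw)]);Y=np.array([np.sin(yaw),-np.cos(yaw)])
for n,(u,v),dz in[("pL",(212,160),-16.5),("pR",(353,160),-16.5),("sL",(220,170),-16.5),("sR",(346,170),-16.5),("barL",(258,196),27.5),("barR",(308,196),27.5),("barTop",(283,188),27.5)]:
    w=ray("wrist",u,v,p[2]+dz,k)[:2]-p[:2];print(n,w@X,w@Y)
```

```text
[415.27286377 181.55245557 230.65543809] [-3.13782023e+00  1.54025125e-03  1.46711099e+00]
pL 56.38749505246957 -34.68208048270337
pR 56.500784094822826 36.382704201401815
sL 51.1473597795383 -30.775451300748717
sR 51.26378349068643 33.01252892603112
barL 50.36064737169666 -8.136169070032997
barR 50.39760166905939 10.425223712482119
barTop 53.437617896002585 1.139653461280351
```

```bash
python3 -m inch '{"angular":[[0,0,0],[0,0,1],[0,0,2],[0,0,3],[0,0,4],[0,0,5],[0,0,6],[0,0,7.1]],"linear":[[-10,2,0],[-30,7,0],[-60,15,0],[-95,23,0],[-130,32,0],[-165,40,0],[-200,48,0],[-235,57,0]],"fingers":[255,255,255,255,255,255,255,255]}'; python3 -c "
from plant import *;s=sense();print(s['ee_pos'],s['tcp_rot'])"
```

```text
time: 8.92
ee_pos: [447.9, -60.1, 232.1]
tcp_rot: [-3.14, 0.001, 1.342]
ft_force: [0.1, 0.7, -5.0]
gripper_width: 18.7
grasp_force: 78.7
[447.86773147 -60.07634784 232.06289188] [-3.14041787e+00  5.33781587e-04  1.34217264e+00]
```

```bash
python3 -m inch '{"angular":[[0,0,0],[0,0,0],[0,0,0],[0,0,0],[0,0,0],[0,0,0],[0,0,0],[0,0,0]],"linear":[[-35,13,0],[-70,27,0],[-105,40,0],[-135,51,10],[-155,59,25],[-167,64,40],[-173,66,48],[-173,66,50]],"fingers":[255,255,255,255,255,255,255,255]}'; python3 -m inch '{"angular":[[0,0,0],[0,0,0],[0,0,0]],"linear":[[0,0,0],[0,0,0],[0,0,0]],"fingers":[255,255,255]}'; python3 -c "
from plant import *;s=sense();print(s['ee_pos'],s['tcp_rot'])"
```

```text
time: 9.58
ee_pos: [472.5, -242.3, 180.1]
tcp_rot: [-3.137, -0.001, 1.341]
ft_force: [0.7, 0.8, -4.5]
gripper_width: 19.0
grasp_force: 78.6
time: 9.83
ee_pos: [474.3, -240.4, 183.6]
tcp_rot: [3.14, 0.0, 1.344]
ft_force: [0.1, -0.6, -5.2]
gripper_width: 18.6
grasp_force: 78.6
[ 474.32793303 -240.39878342  183.55184184] [3.14024671e+00 2.59582976e-04 1.34438472e+00]
```

```bash
python3 -m inch '{"angular":[[0,0,0],[0,0,0],[0,0,0],[0,0,0],[0,0,0],[0,0,0]],"linear":[[-1,0,8],[-2,0,16],[-2,0,24],[-2,0,30],[-2,0,32],[-2,0,32]],"fingers":[255,255,255,255,255,255]}'
cat > avg.py <<'E'
from h import *
P=[]
for i in range(12):
    im=snapshot(("wrist","scene")[i%2]);s=sense();P.append(list(s['ee_pos'])+[s['tcp_rot'][2],(s['tcp_rot'][0])%6.2832-3.1416,s['tcp_rot'][1]])
    if i%2==0:w=im
    else:sc=im
P=np.array(P);print(P.mean(0).round(3),P.std(0).round(3),s['time'])
cv2.imwrite("pics/fw.png",w);cv2.imwrite("pics/fs.png",sc)
c=np.zeros((600,800,3),'u1')
c[:,:400]=cv2.resize(cv2.convertScaleAbs(w[20:320,180:380],alpha=1.5),(400,600))
c[:400,400:]=cv2.resize(cv2.convertScaleAbs(sc[295:395,195:295],alpha=1.2),(400,400),interpolation=cv2.INTER_CUBIC)
cv2.imwrite("pics/fc.png",c)
E
python3 avg.py
```

```text
time: 10.33
ee_pos: [473.0, -242.7, 149.5]
tcp_rot: [-3.139, -0.001, 1.343]
ft_force: [0.8, -0.8, -5.1]
gripper_width: 18.8
grasp_force: 78.6
[ 473.729 -243.277  150.773    1.343   -0.       0.   ] [0.139 0.115 0.242 0.    0.    0.   ] 10.9333
```

View pics/fc.png

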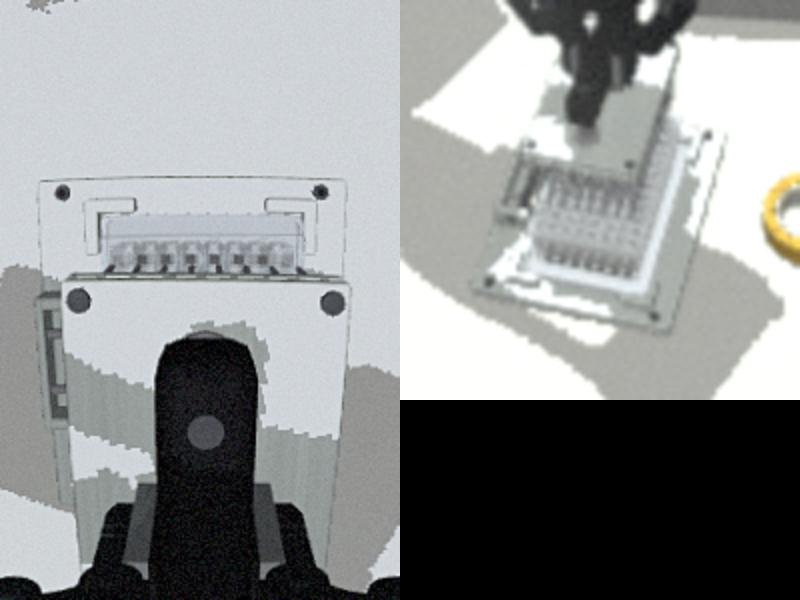

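The wrist view shows the replicator's far corners at (63,283) and (350,283), with the plate's last well row at v≈257, from x≈124 to 285. The scene view shows the pins hanging clear above the plate.

```bash
python3 - <<'E'
from h import *
k=calibration("wrist");s=sense();p=np.array([473.7,-243.3,150.7]);print(s['ee_pos'])
yaw=1.343;X=np.array([np.cos(yaw),np.sin(yaw)]);Y=np.array([np.sin(yaw),-np.cos(yaw)])
def f(n,u,v,z):
    w=ray("wrist",180+u/2,20+v/2,z,k)[:2]-p[:2];print(n,(w@X).round(2),(w@Y).round(2))
zt=p[2]-76.5+60
f("repL",63,283,zt);f("repR",350,283,zt);f("scL",79,300,zt);f("scR",333,302,zt)
f("well1",124,258,52);f("well8",285,258,52)
f("blkL",107,215,52);f("blkR",301,215,52);f("nestL",39,180,10);f("nestR",347,180,10)
E
python3 - <<'E'
import cv2
im=cv2.imread("pics/fw.png")[110:170,215:350]
cv2.imwrite("pics/fz.png",cv2.resize(cv2.convertScaleAbs(im,alpha=1.3),None,fx=5.9,fy=5.9,interpolation=cv2.INTER_CUBIC))
E
```

```text
[ 473.59351858 -243.18005783  150.69721521]
repL 55.81 -34.98
repR 55.91 37.51
scL 51.35 -31.03
scR 50.9 33.34
well1 50.22 -29.33
well8 50.28 31.09
blkL 66.63 -35.36
blkR 66.7 36.71
nestL 80.19 -71.63
nestR 79.83 63.09
```

View pics/fz.png

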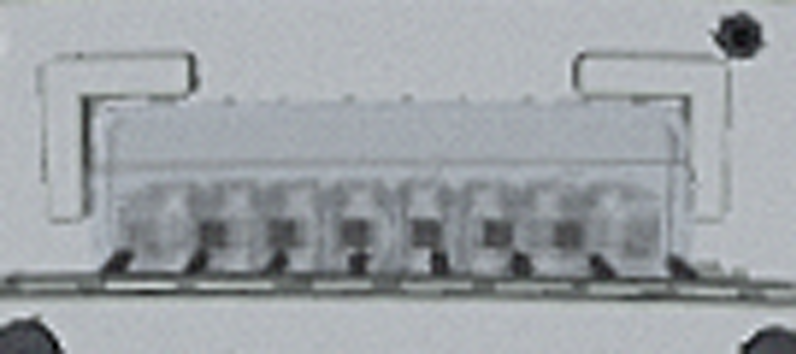

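Pins and wells agree to about 1 mm, with the pins +0.9 mm off in tool x and +0.7 mm in tool y, and there's no visible yaw error. I'll correct that and come down 16 mm.

```bash
python3 -m inch '{"angular":[[0,0,0],[0,0,0],[0,0,0],[0,0,0],[0,0,0],[0,0,0],[0,0,0],[0,0,0]],"linear":[[-0.9,-0.7,1],[-0.9,-0.7,3],[-0.9,-0.7,6],[-0.9,-0.7,9],[-0.9,-0.7,12],[-0.9,-0.7,14],[-0.9,-0.7,15],[-0.9,-0.7,15.5]],"fingers":[255,255,255,255,255,255,255,255]}'; python3 -m inch '{"angular":[[0,0,0],[0,0,0],[0,0,0],[0,0,0]],"linear":[[0,0,0],[0,0,0],[0,0,0],[0,0,0]],"fingers":[255,255,255,255]}'; python3 avg.py
python3 - <<'E'
import cv2,numpy as np
a=cv2.resize(cv2.convertScaleAbs(cv2.imread("pics/fw.png")[110:170,215:350],alpha=1.3),(675,300),interpolation=2)
b=cv2.resize(cv2.convertScaleAbs(cv2.imread("pics/fs.png")[315:375,205:293],alpha=1.2),(440,300),interpolation=2)
o=np.zeros((600,675,3),'u1');o[:300]=a;o[300:,:440]=b;cv2.imwrite("pics/fz2.png",o)
E
```

```text
time: 11.6
ee_pos: [472.6, -243.8, 134.8]
tcp_rot: [-3.141, -0.0, 1.343]
ft_force: [0.1, -0.3, -4.7]
gripper_width: 18.6
grasp_force: 78.6
time: 11.93
ee_pos: [472.8, -243.9, 135.2]
tcp_rot: [3.141, 0.0, 1.343]
ft_force: [0.4, -0.2, -4.1]
gripper_width: 19.0
grasp_force: 78.6
[ 472.721 -243.895  135.151    1.343   -0.       0.   ] [0.029 0.014 0.052 0.    0.    0.   ] 12.5333
```

View pics/fz2.png

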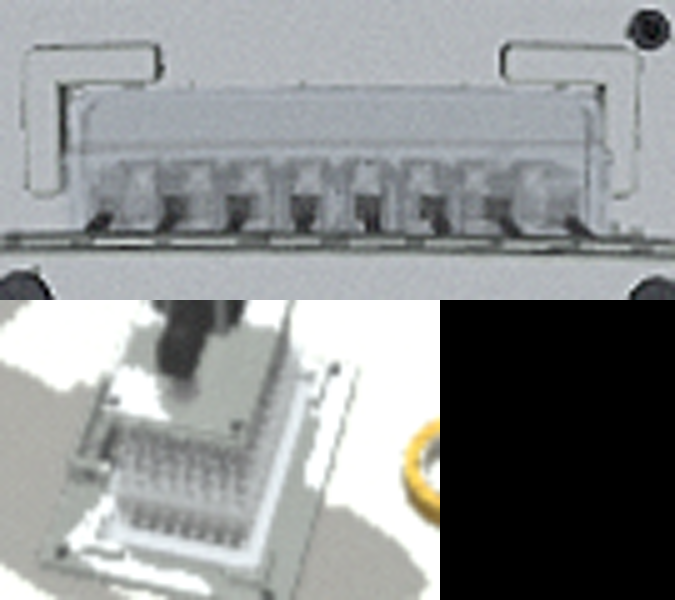

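In the last picture each of the eight end-row pins (from x≈100 to 575, v≈210) points at its own well. The pin row and well row share a centre at x≈337, and the arm is still.

```bash
python3 -c "
from plant import *;print(finish_job())"
```

```text
the job is handed in; nothing more can be done
None
```

The job is handed in: the plate is snapped level into its nest, and the replicator is held level and still with its pins over the wells, tips about 6–7 mm above the plate by my measurements; no verdict came back.

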